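One click up on the display-light dimmer

ROBOT

A 7-joint arm with a two-finger parallel gripper is mounted at the origin on a cart in front of the work surface, level with it; the furniture and walls round the work are solid. World frame = base frame: x ahead of the robot, y to its left, z up, the work surface at z = 0. Lengths are in m, angles in rad, forces in N, time in s.
With the tool pointing down it reaches from about 0.4 to 0.85 m from the base axis. Payload 10.4 kg.
Tool frame: the origin (TCP) lies between the finger pads; the fingertips stand tip_extent ahead of it and the grasp point (between the pads) lies 2 mm behind it (tip_extent is the distance from the TCP to the fingertips, in m); z points along the fingers, y is the direction in which the jaws open and shut (so a half turn about z gives the same grasp; the last joint's range is limited). The gripper opens to 87 mm and grips with 3 to 60 N. Pads are 19 mm wide; open, the fingers measure 117 mm over their backs; the gripper's body (75 mm by 190 mm) begins 51 mm behind the grasp point.
Start: joints at [-0.023, 0.332, -0.065, 1.46, 0.022, 1.35, -0.088], TCP at [0.625, 0, 0.24] pointing down, gripper open.
Joint ranges: [-2.6, 2.6], [-0.5, 2.12], [-1.47, 1.34], [0.16, 2.42], [-1.27, 4.41], [0.06, 2.06], [-2.6, 2.6]. Speed limits (rad/s): [2.22, 2.22, 2.79, 2.79, 3.14, 3.14, 3.14].

INTERFACE

Orientations are given as a unit quaternion [x, y, z, w].
In Python, from bench import read_state, camera, camera_params, close_job, tip_extent gives the robot as it stands. The module is installed in compiled form; this text tells all that it offers.
- The arm moves only by the tool send_rows, never from a script. Its argument "steps" is a list of rows, each a list of 7 numbers: the turn, a rotation vector about the tool's x, y, z in degrees, then the shift along the tool's x, y, z in m, then the gripper's target within -1 to 1 (shut at 1, half-way at 0, fully open at -1). In form: [[ax, ay, az, x, y, z, jaw], ...]. A call has exactly 10 rows; each row shifts and turns the pose as measured when the row begins, along the tool's axes as they then stand; what a row does not reach is not made up. A row lasts 1/10 s, in which the tool goes at most 50 mm and 8.59 degrees, less where a joint would pass 70% of its speed; a pose out of reach is approached as far as the arm can. A call with a gripper value outside its range is refused whole. The fingers move at their own pace and stop on an object; "force" is the grip in N (left out, the last holds). Time passes only in rows, so rows that do not move let the fingers close, or fill a call up. It gives the time, the measured TCP pose, the force and the opening at its end, in the units of the state.
- read_state(): the state, without advancing time (a new reading comes with each control period).
- camera(name): name is "scene" or "side" or "wrist"; returns (picture, depth): 420x560x3 uint8, blue, green, red; 420x560 float32, m along the optical axis (not along the pixel's ray), 0 where there is no reading.
- camera_params(name): a dict with "camera_matrix" (3x3 intrinsics, pixels), "dist" ([k1, k2, p1, p2, k3] as OpenCV has them; the pictures are not rectified), "world_from_camera" (4x4, takes a point from camera to world coordinates). Camera axes: x right, y down, z forward; pixel columns grow to the right and rows downward; lengths in m; the calibration is good to about 2 mm. A picture is of the moment at which its call begins: read the wrist's pose just before it. camera_params takes no time and is no camera call; for the wrist camera it gives the pose at the moment of the call.
- close_job(): hands the job in, once; it reports no verdict.
The state is a dict: "time": time; "joint_positions": joint angles; "joint_vel": joint speeds; "joint_torque": joint torques, N m; "ee_pos": TCP position; "eef_rot": TCP orientation; "ft_force": force on the tool from outside, world axes, zero at the start; "torque": the same for the moment, N m; "width": finger opening in m.
Only numpy, scipy, OpenCV 4.12 (cv2) and the standard library are available. Lean on these libraries where they do the work, as an engineer would, in place of code of your own. Each camera call takes 0.05 s, during which the arm holds its last target.

TASK

On the dimmer with the teal dial, turn the dial one click clockwise with the fingertips, from the small dot to the middle dot and no further, and let go so that it sits in the click; then press the cream button of the same dimmer right down to switch the display lights on, and take the hand away. Only touch and turn: do not lift, tip or shove the dimmers, and leave the orange-dial dimmer's controls and the crochet goods alone.

Things in the scene. Friction and masses are not known exactly. Their poses are not given: they have to be found in the camera images.
- dimmer_teal: loose cordless dimmer with a teal dial: pale rounded housing 150 x 110 mm (its x by its y), top face 38 mm above the table, about 0.9 kg in all, on rubber feet. Origin: centre of its underside; its x runs from the button end (-x, roughly towards the robot) to the dial end, z up. Dial axis at x = +22 mm, button axis at x = -53 mm, both on its centre line. Rubs on the table: hard sideways pushes shift it
- teal_dial_top (a point): centre of the flat top of the teal dial, on its upright axis, 61 mm above the table. Solid knurled disc, 88 mm across, 18 mm high; cream index line flush with the top. Sprung: gives 4 mm downward, from about 4 N to 14 N. Fingertips 20 to 35 mm out from the axis, pressing it nearly to its stop (about 10 N), turn it without slipping; at 6 N they may slip
- teal_dial (a joint): angle of the dial in rad, growing clockwise seen from above, between stops at -0.1 and 1.5. Clicks (detents) at 0 (index line at the small dot), 0.7 (middle dot, towards the button) and 1.4 (large dot); a let-go dial springs to the nearest click (divides at about 0.35 and 1.05); it takes at most about 0.06 N m to turn. Starts at the small dot
- teal_button_top (a point): centre of the top face of the round cream push button (27 mm across) of the dimmer with the teal dial, 50 mm above the table when out, 75 mm from the dial's axis
- teal_button (a joint): travel of the button in m: 0 out, 0.005 fully down; springs back; about 1.6 N to start and 5.6 N fully down
- dimmer_orange: loose cordless dimmer with an orange dial: pale rounded housing 150 x 110 mm (its x by its y), top face 38 mm above the table, about 0.9 kg in all, on rubber feet. Origin: centre of its underside; its x runs from the button end (-x, roughly towards the robot) to the dial end, z up. Dial axis at x = +22 mm, button axis at x = -53 mm, both on its centre line. Rubs on the table: hard sideways pushes shift it
- orange_dial_top (a point): centre of the flat top of the orange dial, on its upright axis, 61 mm above the table. Solid knurled disc, 88 mm across, 18 mm high; cream index line flush with the top. Sprung: gives 4 mm downward, from about 4 N to 14 N. Fingertips 20 to 35 mm out from the axis, pressing it nearly to its stop (about 10 N), turn it without slipping; at 6 N they may slip
- orange_dial (a joint): angle of the dial in rad, growing clockwise seen from above, between stops at -0.1 and 1.5. Clicks (detents) at 0 (index line at the small dot), 0.7 (middle dot, towards the button) and 1.4 (large dot); a let-go dial springs to the nearest click (divides at about 0.35 and 1.05); it takes at most about 0.06 N m to turn. Starts at the small dot
- orange_button_top (a point): centre of the top face of the round cream push button (27 mm across) of the dimmer with the orange dial, 50 mm above the table when out, 75 mm from the dial's axis
- orange_button (a joint): travel of the button in m: 0 out, 0.005 fully down; springs back; about 1.6 N to start and 5.6 N fully down
- coasters_sun: mustard yellow stack of round crochet coasters, 132x135x37 mm; loose bystander, origin at the centre of its underside
- coasters_plum: plum stack of round crochet coasters, 115x115x28 mm; loose bystander, origin at the centre of its underside
- case_jade: jade green crochet glasses sleeve lying flat, 202x79x24 mm, long along its x; loose bystander, origin at the centre of its underside
- case_aqua: aqua crochet glasses sleeve lying flat, 203x80x22 mm, long along its x; loose bystander, origin at the centre of its underside

How it is judged:
By the outcome, as a careful person would: the job done as asked, in the order asked, and still so for the second after the job is handed in, with the robot touching nothing.
It also fails if it takes over 45 s, if anything falls off the work surface, if the arm or the gripper's body presses on something with over 40 N, if the wrist force passes 120 N, or if a joint passes its speed limit or range.

## Working session

There is one attempt and no reset: what is moved stays moved. The work goes in short steps, Python scripts to look and compute and a tool call to move; the robot and the scene stay as the last step left them, time stands still between calls to the robot, and variables do not carry over. Pictures are saved under pics/ and viewed, and the job is handed in when it is done.

Besides the shell and the picture viewer there is one more tool, called after ">>>" by a JSON object that holds its "op" and its "data", one argument or row to a line. send_rows: Moves the arm, as the interface text tells. Its arguments: {"type":"object","properties":{"steps":{"type":"array"},"force":{"type":"number"}},"required":["steps"]}

```bash
mkdir -p pics; python3 - <<'E'
from bench import *
import cv2
print(read_state(),tip_extent() if callable(tip_extent) else tip_extent)
for n in("scene","side","wrist"):
    p=camera_params(n);print(n,p)
    im,d=camera(n);cv2.imwrite(f"pics/{n}0.png",im)
    import numpy as np;np.savez(f"{n}0.npz",im=im,d=d,K=p["camera_matrix"],D=p["dist"],T=p["world_from_camera"])
E
```

```text
{'time': 0.0, 'joint_positions': array([-0.02262259,  0.33289905, -0.06473259,  1.46095784,  0.02164197,
        1.34992044, -0.08849687]), 'joint_vel': array([ 0.0004418 ,  0.00111583, -0.00089264, -0.00181064,  0.00062148,
        0.00027659,  0.00124255]), 'joint_torque': array([-1.20520472e-04, -6.23245955e+01,  2.44190963e-02, -3.89891267e+01,
       -6.13984605e-02,  3.97891912e-02,  1.87085252e-04]), 'ee_pos': array([6.24621630e-01, 1.38749226e-05, 2.38729170e-01]), 'eef_rot': array([ 7.07075793e-01,  7.07137376e-01, -5.60159295e-04, -4.89256202e-04]), 'ft_force': array([-0.09077444, -0.0809802 , -0.0788164 ]), 'torque': array([-0.04640176,  0.01700661,  0.05932029]), 'width': 0.08694600872108693} 0.017
scene {'camera_matrix': array([[533.53328352,   0.        , 276.55115804],
       [  0.        , 533.53328352, 201.91516771],
       [  0.        ,   0.        ,   1.        ]]), 'dist': array([-0.1854241,  0.       ,  0.       ,  0.       ,  0.       ]), 'world_from_camera': array([[-0.58027383, -0.57290616,  0.57884438, -0.39215272],
       [-0.81425348,  0.42254448, -0.39805
[... 583 characters left out ...]
36287848,  0.45545595],
       [ 0.        ,  0.        ,  0.        ,  1.        ]])}
wrist {'camera_matrix': array([[314.23062017,   0.        , 279.2031039 ],
       [  0.        , 314.23062017, 207.30171982],
       [  0.        ,   0.        ,   1.        ]]), 'dist': array([0.0168304, 0.       , 0.       , 0.       , 0.       ]), 'world_from_camera': array([[ 9.99997995e-01, -3.42319536e-04, -1.97318335e-03,
         6.24940593e-01],
       [-8.56132310e-04, -9.63784793e-01, -2.66679845e-01,
         7.28702088e-02],
       [-1.81043439e-03,  2.66680999e-01, -9.63783153e-01,
         3.83425235e-01],
       [ 0.00000000e+00,  0.00000000e+00,  0.00000000e+00,
         1.00000000e+00]])}
```

View pics/scene0.png

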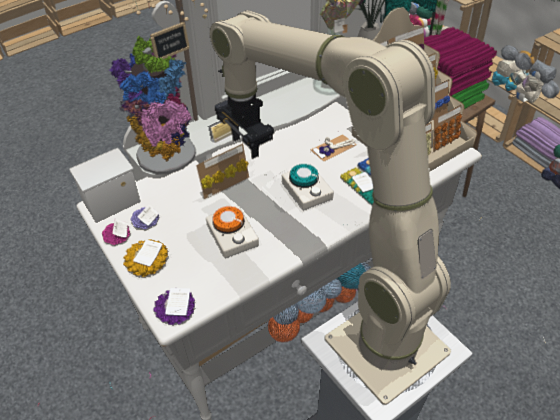

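View pics/side0.png

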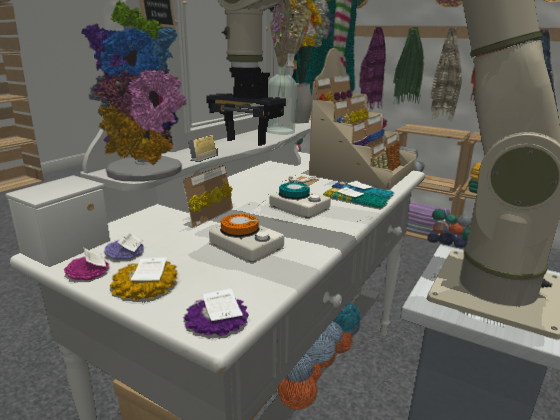

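View pics/wrist0.png

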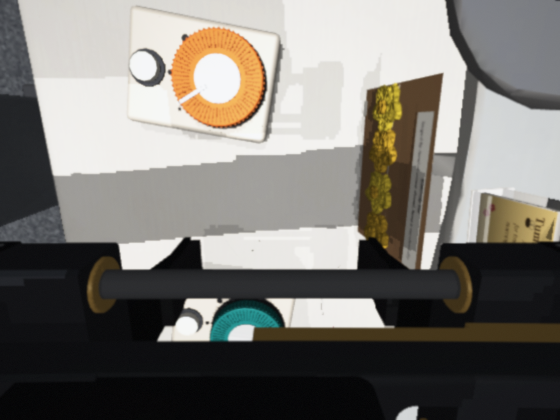

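The scene view shows the teal dimmer's dial near (304,175) and its button near (315,190). The orange dimmer is at (228,218). Wrist view: orange dial at (218,77), teal at (248,325) and partly hidden. Next I measure the teal parts in two views.

```bash
cat > h.py <<'E'
import numpy as np,cv2
def ray(f,px,z):
    p=cv2.undistortPoints(np.array([[px]],float),f["K"],f["D"])[0,0]
    T=f["T"];d=T[:3,:3]@np.array([p[0],p[1],1]);o=T[:3,3]
    return o+d*(z-o[2])/d[2]
def pts(f,mask):
    v,u=np.nonzero(mask);
    p=cv2.undistortPoints(np.stack([u,v],1)[:,None].astype(float),f["K"],f["D"])[:,0]
    dd=f["d"][v,u];P=np.c_[p*dd[:,None],dd]
    return P@f["T"][:3,:3].T+f["T"][:3,3],dd
E
python3 - <<'E'
from h import *
for n in("scene","side","wrist"):
    f=dict(np.load(n+"0.npz"));hsv=cv2.cvtColor(f["im"],cv2.COLOR_BGR2HSV)
    for nm,lo,hi in(("teal",(80,120,50),(98,255,255)),("orange",(5,170,120),(15,255,255))):
        m=cv2.inRange(hsv,lo,hi);k,l,s,c=cv2.connectedComponentsWithStats(m)
        for i in range(1,k):
            if s[i,4]>150:
                P,dd=pts(f,l==i);P=P[dd>0];top=P[P[:,2]>.057]
                print(n,nm,s[i],c[i].round(1),"plane",ray(f,c[i],.061).round(4),"zrange",np.percentile(P[:,2],[5,50,95]).round(3))
                if len(top)>30:
                    h=cv2.minEnclosingCircle(top[:,:2].astype(np.float32));print("  circ",h)
    if n!="wrist":
        r=cv2.resize(f["im"][140:270,190:360] if n=="scene" else f["im"][160:270,190:360],None,fx=4,fy=4,interpolation=cv2.INTER_CUBIC);cv2.imwrite(f"pics/{n}0z.png",r)
E
```

```text
scene teal [387   0  27  14 190] [398.8   4.1] plane [ 1.2819 -1.316   0.061 ] zrange [0.218 0.247 0.265]
  circ ((1.0368621349334717, -1.048825740814209), 0.1208501085639)
scene teal [416   0  21  18 165] [426.2   7.2] plane [ 1.1816 -1.4072  0.061 ] zrange [-0.21   0.189  0.229]
  circ ((1.0016281604766846, -1.1701465845108032), 0.0439470000565052)
scene teal [493  72  23  19 197] [502.5  80.9] plane [ 0.5407 -1.1613  0.061 ] zrange [-0.357 -0.331 -0.306]
scene teal [290 164  28  22 339] [303.  175.6] plane [ 0.5684 -0.1688  0.061 ] zrange [0.046 0.059 0.064]
  circ ((0.5788522958755493, -0.17594897747039795), 0.04556221514940262)
scene teal [338 264  27  24 350] [351.7 276.7] plane [ 0.1832 -0.0344  0.061 ] zrange [-0.428 -0.396 -0.378]
scene orange [213 207  30  23 350] [227.2 218.3] plane [0.5541 0.1179 0.061 ] zrange [0.054 0.06  0.064]
  circ ((0.5585793852806091, 0.11452376842498779), 0.04416918009519577)
side teal [280 182  29  15 292] [293.8 190.1] plane [ 0.5681 -0.1528  0.061 ] zrange [0.046 0.059 0.062]
  circ ((0.5802390575408936, -0.17799772322177887), 0.04447637125849
[... 232 characters left out ...]
214  37  15 294] [238.7 221.5] plane [0.5603 0.1189 0.061 ] zrange [0.059 0.061 0.062]
  circ ((0.5635567903518677, 0.11142002046108246), 0.0449620820581913)
wrist teal [ 211  306   69   36 1266] [240.3 320.7] plane [ 0.5783 -0.1551  0.061 ] zrange [0.058 0.061 0.062]
  circ ((0.5777154564857483, -0.07693419605493546), 0.10942727327346802)
wrist orange [ 172   29   52   69 1278] [191.3  57.7] plane [0.542  0.1291 0.061 ] zrange [0.059 0.06  0.062]
  circ ((0.5483205318450928, 0.12382448464632034), 0.03616044297814369)
wrist orange [195  35  70  92 416] [240.7  92.9] plane [0.5872 0.0982 0.061 ] zrange [0.058 0.06  0.061]
  circ ((0.5677545070648193, 0.10947610437870026), 0.04310135543346405)
```

```bash
ls pics
```

```text
scene0.png
scene0z.png
side0.png
side0z.png
wrist0.png
```

View pics/scene0z.png

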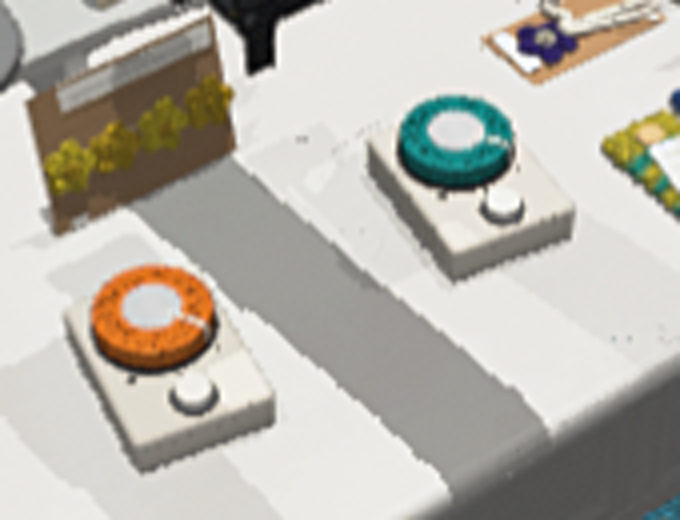

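```bash
python3 - <<'E'
from h import *
for n in("scene","side"):
    f=dict(np.load(n+"0.npz"));P,dd=pts(f,np.ones((420,560),bool));P=P[(dd>0)]
    for z0 in(.03,.12,.2):
        q=P[(P[:,2]>z0)&(P[:,0]>.3)&(P[:,0]<.85)&(P[:,1]<-.1)&(P[:,1]>-.6)]
        H,_,_=np.histogram2d(q[:,0],q[:,1],bins=[np.arange(.3,.9,.05),np.arange(-.6,-.05,.05)]);print(n,z0);print(H.astype(int))
E
```

```text
scene 0.03
[[  0   0   0   0   0   0   0   0   0   0]
 [ 41   0   0   0   0   0   0   0   0   0]
 [  8   0   0   0   0   0   0   0   0   0]
 [ 12   0   0   0   0   0   0  43  91  44]
 [  0   0   0   0   0   0   0  95 240 135]
 [  0   0   0   0   0   0   0  88 179 162]
 [  0   0   0   0   0   0   0  22  87  55]
 [224   3   4   0   0   0   0   0   0   0]
 [  0   0  10  71 100 120 132 137  77   0]
 [  0 126 334 604 126 127 140 135 110   0]
 [ 26   1   9 110 108 125 131 131  46   0]
 [  0   0   0   0   0   0   0   0   0   0]]
scene 0.12
[[  0   0   0   0   0   0   0   0   0   0]
 [  0   0   0   0   0   0   0   0   0   0]
 [  0   0   0   0   0   0   0   0   0   0]
 [  3   0   0   0   0   0   0   0   0   0]
 [  0   0   0   0   0   0   0   0   0   0]
 [  0   0   0   0   0   0   0   0   0   0]
 [  0   0   0   0   0   0   0   0   0   0]
 [224   3   0   0   0   0   0   0   0   0]
 [  0   0  10  71 100 120 132 137  77   0]
 [  0 126 334 604 126 127 140 135 110   0]
 [ 15   1   9 110 108 125 131 131  46   0]
 [  0   0   0   0   0   0   0   0   0   0]]
scene 0.2
[[  0   0   0   0   0   0   0   0 
[... 1722 characters left out ...]

 [   0    0    0    0    0    0    0    0    0    0]]
side 0.2
[[   0    0    0    0    0    0    0    0    0    0]
 [   0    0    0    0    0    0    0    0    0    0]
 [   0    0    0    0    0    0    0    0    0    0]
 [   0    0    0    0    0    0    0    0    0    0]
 [   5    4   11    0    0    0    0    0    0    0]
 [  34   25   42    0    0    0    0    0    0    0]
 [  97  102  295    0    0    0    0    0    0    0]
 [ 270  196  346    0    0    0    0    0    0    0]
 [   0    1    6    1    0    0    0    0    0    0]
 [  63  456  684 1244    1    0    0    0    0    0]
 [  19   40   19  493    0    0    0    0    0    0]
 [   0    0    0    0    0    0    0    0    0    0]]
```

Free space at y=-0.25 and z≥0.2 is clear. I'll move there for an unobstructed wrist view.

>>> {"op": "send_rows", "data": {
  "steps": [
    [0,0,0,-0.045,-0.01,0,-1],
    [0,0,0,-0.045,-0.01,0,-1],
    [0,0,0,-0.045,-0.01,0,-1],
    [0,0,0,-0.045,-0.01,0,-1],
    [0,0,0,-0.045,-0.005,0,-1],
    [0,0,0,-0.03,0,0,-1],
    [0,0,0,0,0,0,0.08],
    [0,0,0,0,0,0,0.08],
    [0,0,0,0,0,0,0.08],
    [0,0,0,0,0,0,0.08]
  ]
}}

```text
time: 1.15
ee_pos: [0.5774, -0.2603, 0.2351]
eef_rot: [0.705, 0.709, -0.001, -0.003]
ft_force: [-0.2, 1.1, 0.4]
width: 0.0629
```

```bash
python3 - <<'E'
from h import *
from bench import *
s=read_state();print(s["time"],s["ee_pos"],s["eef_rot"],s["ft_force"],s["width"])
p=camera_params("wrist");im,d=camera("wrist");cv2.imwrite("pics/wrist1.png",im)
np.savez("wrist1.npz",im=im,d=d,K=p["camera_matrix"],D=p["dist"],T=p["world_from_camera"])
E
```

```text
1.15 [ 0.57738298 -0.260297    0.23508592] [ 0.70489922  0.70929947 -0.00123503 -0.00313559] [-0.19945411  1.06780304  0.40777727] 0.06292910807861231
```

View pics/wrist1.png

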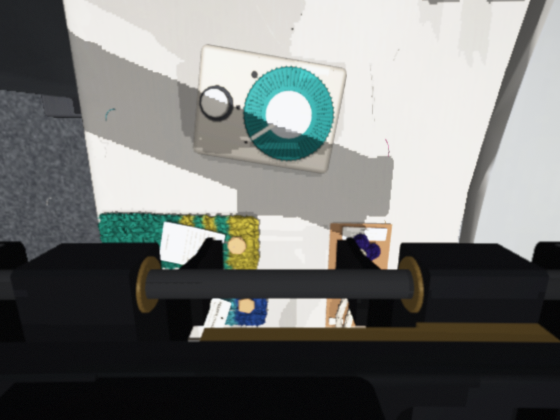

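The wrist view shows the teal dial at (289,113), radius about 45 px, and the button at (217,101). The index line points at the small dot (246,142). The middle dot is at (237,107), and the large dot at (254,74). From small to middle is clockwise, as expected.

```bash
cat >> h.py <<'E'
def measure(f):
    im=f["im"];hsv=cv2.cvtColor(im,cv2.COLOR_BGR2HSV)
    m=cv2.inRange(hsv,(80,120,40),(98,255,255));m[215:]=0
    k,l,s,c=cv2.connectedComponentsWithStats(m);i=1+np.argmax(s[1:,4])
    v,u=np.nonzero(l==i)
    h=cv2.convexHull(np.stack([u,v],1).astype(np.float32))
    W=np.array([ray(f,p,.061)[:2] for p in h[:,0]])
    A=np.c_[2*W,np.ones(len(W))];x=np.linalg.lstsq(A,(W**2).sum(1),rcond=None)[0];r=np.sqrt(x[2]+x[0]**2+x[1]**2)
    print("dial lsq",x[:2].round(4),r.round(4),"minEncl",cv2.minEnclosingCircle(W.astype(np.float32)))
    P,dd=pts(f,l==i);P=P[(dd>0)];print("depth circ",cv2.minEnclosingCircle(P[P[:,2]>.057,:2].astype(np.float32)),np.median(P[:,2]))
    return x[:2]
E
python3 - <<'E'
from h import *
f=dict(np.load("wrist1.npz"));c=measure(f)
g=cv2.cvtColor(f["im"],cv2.COLOR_BGR2GRAY);cv2.imwrite("pics/wz1.png",cv2.resize(f["im"][35:185,185:360],None,fx=4,fy=4,interpolation=cv2.INTER_CUBIC))
hc=cv2.HoughCircles(cv2.GaussianBlur(g,(3,3),0)[70:130,190:245],cv2.HOUGH_GRADIENT,1,20,param1=80,param2=12,minRadius=10,maxRadius=20)
print(hc)
P,_=pts(f,np.pad(np.ones((30,30),bool),((86,304),(202,328))))
b=P[(P[:,2]>.047)];print("btn",b.mean(0),cv2.minEnclosingCircle(b[:,:2].astype(np.float32)),np.median(b[:,2]))
for px in((217,101),):
    q=ray(f,px,.05);print(q,np.linalg.norm(q[:2]-c))
for n,px in(("small",(246,142)),("mid",(237,107)),("large",(254,74))):
    q=ray(f,px,.038)[:2]-c;print(n,np.degrees(np.arctan2(q[1],q[0])),np.hypot(*q))
E
```

```text
dial lsq [ 0.5843 -0.182 ] 0.043 minEncl ((0.5842280983924866, -0.18183647096157074), 0.043369874358177185)
depth circ ((0.5842662453651428, -0.1820618361234665), 0.04353420436382294) 0.06051457030843893
[[[26.5 35.5 16.1]]]
btn [ 0.51153162 -0.17011837  0.05215335] ((0.5384380221366882, -0.17557281255722046), 0.041423071175813675) 0.04941933779555219
[ 0.51366946 -0.16888028  0.05      ] 0.07186535571100477
small -148.1289319235603 0.05188016452021468
mid 171.27222948374825 0.053167824096450496
large 130.8472554314966 0.05259145908736069
```

View pics/wz1.png

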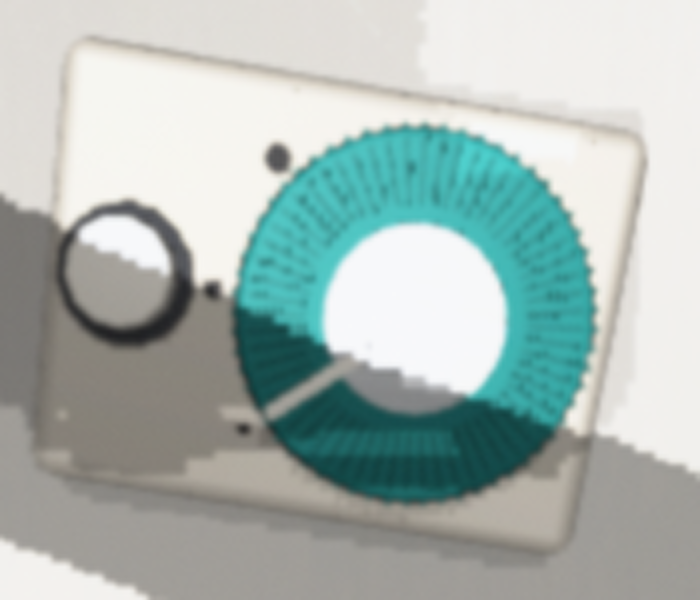

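Wrist measurement, with depth agreeing:
- Dial: (0.584, -0.182), radius 43 mm.
- Dots: the three sit 40° apart, as they should.
- Button: near (0.510, -0.170).

The far views give the dial about 5 mm off this, so I'll check again when the fingers are just above it.

>>> {"op": "send_rows", "data": {
  "steps": [
    [0,0,0,0.04,0.003,0,0.08],
    [0,0,0,0.038,0.003,0.01,0.08],
    [0,0,0,0,0,0.03,0.08],
    [0,0,0,0,0,0.03,0.08],
    [0,0,0,0,0,0.03,0.08],
    [0,0,0,0,0,0.02,0.08],
    [0,0,0,0,0,0,0.08],
    [0,0,0,0,0,0,0.08],
    [0,0,0,0,0,0,0.08],
    [0,0,0,0,0,0,0.08]
  ]
}}

```text
time: 2.2
ee_pos: [0.5868, -0.1682, 0.1165]
eef_rot: [0.7, 0.715, 0.002, -0.001]
ft_force: [0.5, 1.1, -0.2]
width: 0.0402
```

```bash
python3 - <<'E'
from h import *
from bench import *
s=read_state();print(s["time"],s["ee_pos"],s["eef_rot"],s["ft_force"],s["width"],s["torque"])
a=[]
for n in("scene","side","wrist"):
    p=camera_params(n);im,d=camera(n);np.savez(n+"2.npz",im=im,d=d,K=p["camera_matrix"],D=p["dist"],T=p["world_from_camera"])
    if n=="wrist": cv2.imwrite("pics/wrist2.png",im)
    else:
        x,y=((240,130) if n=="scene" else (235,140));a.append(cv2.resize(im[y:y+80,x:x+100],None,fx=4,fy=5,interpolation=cv2.INTER_CUBIC))
cv2.imwrite("pics/z2.png",np.hstack(a))
E
```

```text
2.2 [ 0.5868264  -0.16820295  0.11647791] [ 0.69950075  0.714628    0.0022361  -0.00072024] [ 0.51850335  1.14403814 -0.18986172] 0.04015062838230747 [ 0.01539693 -0.0101532  -0.02102939]
```

View pics/z2.png

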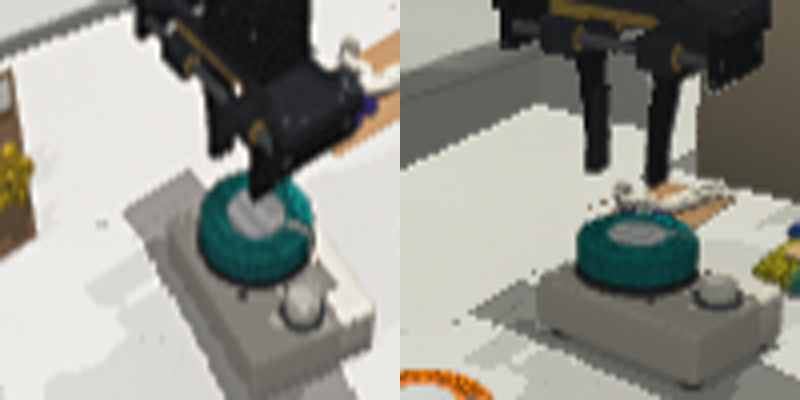

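View pics/wrist2.png

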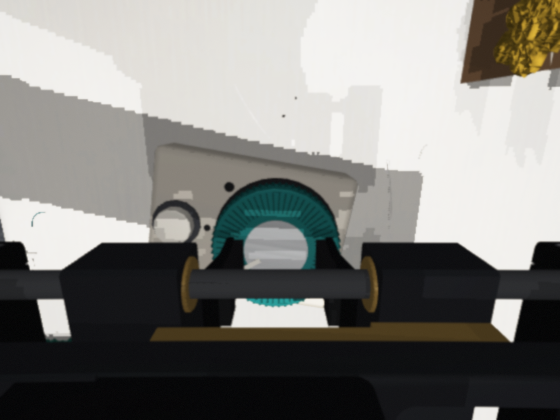

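The fingers (gap 40 mm) are above the dial but about 14 mm too far in +y. Wrist view: dial centre near (276,245), with the index line still at the small dot. I'll refit the dial from depth points on its top.

```bash
cat >> h.py <<'E'
def fit(P):
    x=None
    A=np.c_[2*P,np.ones(len(P))];x=np.linalg.lstsq(A,(P**2).sum(1),rcond=None)[0];return x[:2],np.sqrt(x[2]+x[0]**2+x[1]**2)
E
python3 - <<'E'
from h import *
f=dict(np.load("wrist2.npz"));P,dd=pts(f,np.ones((420,560),bool));P=P.reshape(420,560,3)
z=P[...,2];m=((abs(z-.0605)<.003)).astype(np.uint8);m[310:]=0
k,l,s,c=cv2.connectedComponentsWithStats(m)
for i in range(1,k):
    if s[i,4]>60:print(s[i],c[i])
m[:,:200]=0;m[:,350:]=0
v,u=np.nonzero(m);
# extreme rim points per angle about approximate centre
Q=P[v,u,:2];c0=np.array([.584,-.182])
for it in range(3):
    a=np.degrees(np.arctan2(*(Q-c0).T[::-1]));r=np.hypot(*(Q-c0).T)
    E=[]
    for b in range(-180,180,4):
        k=(a>=b)&(a<b+4)
        if k.any() and r[k].max()>.036 and r[k].max()<.05:E.append(Q[k][r[k].argmax()])
    E=np.array(E);c0,R=fit(E);print(len(E),c0.round(4),R.round(4))
print(np.degrees(np.arctan2(*(E-c0).T[::-1])).astype(int))
# button
m=(abs(z-.05)<.003)&(np.arange(560)<205)[None]&(np.arange(560)>145)[None];m[:195]=0;m[240:]=0
v,u=np.nonzero(m);B=P[v,u,:2];print("btn",B.mean(0),len(B))
for px in((176,223),):q=ray(f,px,.05);print(q,np.hypot(*(q[:2]-c0)))
# finger check in side/scene: dark points near tips
for n in("scene","side"):
    g=dict(np.load(n+"2.npz"));p,dd=pts(g,np.ones((420,560),bool))
    q=p[(dd>0)&(p[:,2]>.09)&(p[:,2]<.115)&(abs(p[:,0]-.587)<.08)&(abs(p[:,1]+.168)<.06)]
    print(n,len(q),q.min(0).round(4),q.max(0).round(4))
    hsv=cv2.cvtColor(g["im"],cv2.COLOR_BGR2HSV);mm=cv2.inRange(hsv,(75,100,20),(100,255,255)).ravel()>0
    q=p[mm&(dd>0)&(p[:,2]>.056)&(p[:,2]<.066)&(abs(p[:,0]-.587)<.08)&(abs(p[:,1]+.175)<.08)]
    print(" dial",len(q),cv2.minEnclosingCircle(q[:,:2].astype(np.float32)))
E
```

```text
[515   0  26  78 740] [525.41216216  39.14054054]
[ 211  186  130   83 7372] [275.57609875 228.21418882]
[247 299  58   8 324] [275.79320988 301.61728395]
65 [ 0.5847 -0.1814] 0.0446
64 [ 0.5847 -0.1814] 0.0447
64 [ 0.5847 -0.1814] 0.0447
[-176 -174 -170 -116 -113 -110 -104 -103  -98  -92  -91  -85  -80  -79
  -74  -68  -67  -61   -1    2    5   10   15   16   21   27   28   33
   39   40   44   50   52   58   63   64   70   75   76   81   87   88
   93   99  100  106  111  112  118  123  124  130  135  136  141  147
  148  153  158  160  165  171  172  177]
btn [ 0.51099721 -0.16844814] 993
[ 0.51409271 -0.16651845  0.05      ] 0.07212106927505083
scene 50 [ 0.5527 -0.1801  0.0975] [ 0.6119 -0.1545  0.115 ]
 dial 229 ((0.5758883953094482, -0.17669089138507843), 0.04470016062259674)
side 66 [ 0.5559 -0.179   0.0992] [ 0.6156 -0.153   0.1147]
 dial 186 ((0.5839153528213501, -0.1760837733745575), 0.04536610469222069)
```

The refit gives the dial at (0.5847, -0.1814), R = 44.7 mm, and the button at (0.511, -0.168), 74.8 mm away. These agree with the given sizes. The far cameras show the same offset for the fingers as for the dial, so I trust the wrist numbers. Centring now.

>>> {"op": "send_rows", "data": {
  "steps": [
    [0,0,0,-0.006,-0.001,0,0.08],
    [0,0,0,-0.006,-0.001,0,0.08],
    [0,0,0,0,0,0,0.08],
    [0,0,0,0,0,0,0.08],
    [0,0,0,0,0,0.01,0.08],
    [0,0,0,0,0,0.01,0.08],
    [0,0,0,0,0,0,0.08],
    [0,0,0,0,0,0,0.08],
    [0,0,0,0,0,0,0.08],
    [0,0,0,0,0,0,0.08]
  ]
}}

```text
time: 3.35
ee_pos: [0.5844, -0.1818, 0.094]
eef_rot: [0.7, 0.714, 0.002, -0.001]
ft_force: [-0.5, 0.2, 0.1]
width: 0.04
```

```bash
cat > s.py <<'E'
from bench import *
from scipy.spatial.transform import Rotation as R
s=read_state();r=R.from_quat(s["eef_rot"]).as_matrix()
print(s["time"],s["ee_pos"].round(4),"tipz",(s["ee_pos"]+.017*r[:,2])[2].round(4),"F",s["ft_force"].round(2),"M",s["torque"].round(3),s["width"].round(4))
print(r.round(4).tolist())
import sys,numpy as np
if len(sys.argv)>2: print("tool delta",(r.T@np.array([float(sys.argv[1])-s["ee_pos"][0],float(sys.argv[2])-s["ee_pos"][1],0])).round(4))
E
python3 s.py .5847 -.1814
```

```text
Traceback (most recent call last):
  File "s.py", line 4, in <module>
    print(s["time"],s["ee_pos"].round(4),"tipz",(s["ee_pos"]+.017*r[:,2])[2].round(4),"F",s["ft_force"].round(2),"M",s["torque"].round(3),s["width"].round(4))
                                                                                                                                          ^^^^^^^^^^^^^^^^
AttributeError: 'float' object has no attribute 'round'
```

>>> {"op": "send_rows", "data": {
  "steps": [
    [0,0,0,0,0,0.006,0.08],
    [0,0,0,0,0,0.005,0.08],
    [0,0,0,0,0,0,0.08],
    [0,0,0,0,0,0,0.08],
    [0,0,0,0,0,0.002,0.08],
    [0,0,0,0,0,0.001,0.08],
    [0,0,0,0,0,0.001,0.08],
    [0,0,0,0,0,0.001,0.08],
    [0,0,0,0,0,0,0.08],
    [0,0,0,0,0,0,0.08]
  ]
}}

```text
time: 4.35
ee_pos: [0.5849, -0.1818, 0.078]
eef_rot: [0.7, 0.714, 0.002, -0.001]
ft_force: [-2.1, 0.2, 2.6]
width: 0.0398
```

```bash
sed -i 's/s\["width"\].round(4)/s["width"]/' s.py; python3 s.py .5847 -.1814
```

```text
4.35 [ 0.5849 -0.1818  0.078 ] tipz 0.061 F [-2.12  0.21  2.65] M [0.086 0.451 0.044] 0.039837242079280334
[[-0.0203, 0.9998, 0.0024], [0.9998, 0.0203, 0.004], [0.0039, 0.0025, -1.0]]
tool delta [ 0.0004 -0.0002  0.    ]
```

Contact at tip z = 0.061, as expected. Pressing further.

>>> {"op": "send_rows", "data": {
  "steps": [
    [0,0,0,0,0,0.001,0.08],
    [0,0,0,0,0,0.001,0.08],
    [0,0,0,0,0,0.001,0.08],
    [0,0,0,0,0,0.001,0.08],
    [0,0,0,0,0,0.0005,0.08],
    [0,0,0,0,0,0.0005,0.08],
    [0,0,0,0,0,0.0005,0.08],
    [0,0,0,0,0,0.0005,0.08],
    [0,0,0,0,0,0.0005,0.08],
    [0,0,0,0,0,0.0005,0.08]
  ]
}}

```text
time: 5.35
ee_pos: [0.5849, -0.1819, 0.0759]
eef_rot: [0.7, 0.714, 0.003, -0.0]
ft_force: [-4.1, 1.2, 9.4]
width: 0.0402
```

```bash
python3 s.py .5847 -.1814
```

```text
5.35 [ 0.5849 -0.1819  0.0759] tipz 0.0589 F [-4.1   1.18  9.4 ] M [0.257 0.996 0.003] 0.04024506426683653
[[-0.0201, 0.9998, 0.0033], [0.9998, 0.0201, 0.0041], [0.004, 0.0034, -1.0]]
tool delta [ 0.0005 -0.0002  0.    ]
```

Pressing at about 9.4 N. Now the first half of the turn, clockwise (+ about tool z).

>>> {"op": "send_rows", "data": {
  "steps": [
    [0,0,0,0,-0.0003,0.001,0.08],
    [0,0,2,0,-0.0003,0.0007,0.08],
    [0,0,4,0,0,0.0006,0.08],
    [0,0,4,0,0,0.0006,0.08],
    [0,0,4,0,0,0.0006,0.08],
    [0,0,4,0,0,0.0006,0.08],
    [0,0,2,0,0,0.0006,0.08],
    [0,0,0,0,0,0.0005,0.08],
    [0,0,0,0,0,0.0005,0.08],
    [0,0,0,0,0,0.0005,0.08]
  ]
}}

```text
time: 6.35
ee_pos: [0.5851, -0.1826, 0.0759]
eef_rot: [0.818, 0.576, 0.003, 0.0]
ft_force: [-3.8, 0.9, 8.4]
width: 0.0405
```

```bash
cat > look.py <<'E'
from h import *
from bench import *
import sys
t=sys.argv[1]
p=camera_params("wrist");im,d=camera("wrist");np.savez(f"wrist{t}.npz",im=im,d=d,K=p["camera_matrix"],D=p["dist"],T=p["world_from_camera"])
cv2.imwrite(f"pics/wrist{t}.png",im)
a=[]
for n,x,y in(("scene",240,130),("side",235,150)):
    im,d=camera(n);a.append(cv2.resize(im[y:y+90,x:x+100],None,fx=4,fy=4,interpolation=cv2.INTER_CUBIC))
cv2.imwrite(f"pics/z{t}.png",np.hstack(a))
E
python3 s.py .5847 -.1814; python3 look.py 3
```

```text
6.35 [ 0.5851 -0.1826  0.0759] tipz 0.0589 F [-3.76  0.86  8.41] M [0.263 1.104 0.024] 0.040475309895420065
[[0.3373, 0.9414, 0.0062], [0.9414, -0.3373, 0.0033], [0.0052, 0.0047, -1.0]]
tool delta [ 0.001  -0.0008  0.    ]
```

View pics/wrist3.png

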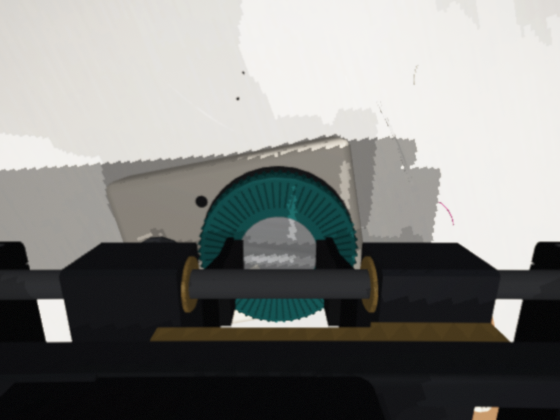

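View pics/z3.png

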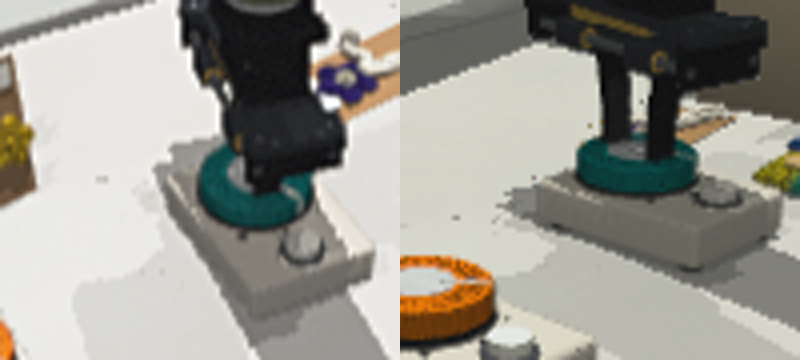

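The hand has turned about 21°, and in the scene view the index line has moved with it (zoom (292,190), shifting toward the button). Now the second half.

>>> {"op": "send_rows", "data": {
  "steps": [
    [0,0,0,0,0,0.001,0.08],
    [0,0,2,0,-0.0003,0.001,0.08],
    [0,0,4,0.0003,0,0.0007,0.08],
    [0,0,4,0,0,0.0007,0.08],
    [0,0,4,0,0,0.0007,0.08],
    [0,0,4,0,0,0.0007,0.08],
    [0,0,1,0,0,0.0007,0.08],
    [0,0,0,0,0,0.0006,0.08],
    [0,0,0,0,0,0.0006,0.08],
    [0,0,0,0,0,0.0006,0.08]
  ]
}}

```text
time: 7.5
ee_pos: [0.5848, -0.1827, 0.0754]
eef_rot: [0.905, 0.426, 0.004, -0.0]
ft_force: [-4.6, 1.0, 10.0]
width: 0.0399
```

```bash
python3 s.py .5847 -.1814; python3 look.py 4
```

```text
7.5 [ 0.5848 -0.1827  0.0754] tipz 0.0584 F [-4.58  0.99  9.96] M [0.329 1.263 0.014] 0.039852380198158774
[[0.6371, 0.7707, 0.0073], [0.7707, -0.6372, 0.0038], [0.0076, 0.0032, -1.0]]
tool delta [ 0.0009 -0.0009  0.    ]
```

View pics/z4.png

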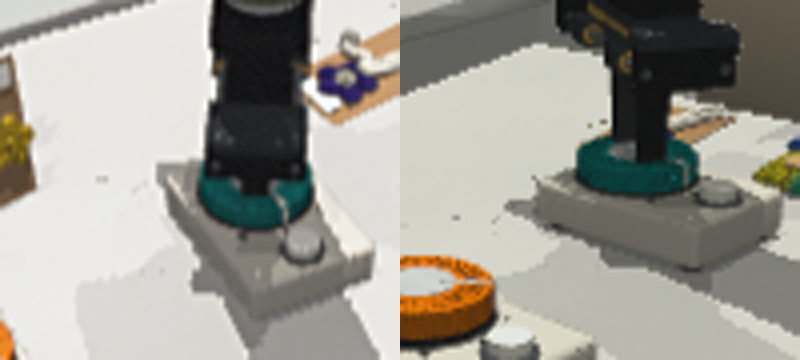

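View pics/wrist4.png

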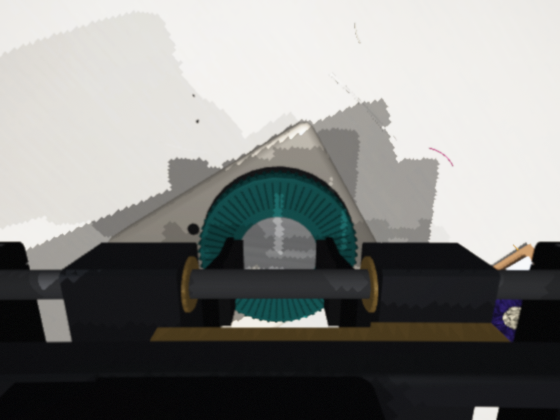

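The hand has turned 40.7° in all, and the index line (scene zoom (283,207)) now points toward the button. Lifting straight off.

>>> {"op": "send_rows", "data": {
  "steps": [
    [0,0,0,0,0,-0.003,0.08],
    [0,0,0,0,0,-0.004,0.08],
    [0,0,0,0,0,-0.01,0.08],
    [0,0,0,0,0,-0.02,0.08],
    [0,0,0,0,0,-0.03,1],
    [0,0,0,0,0,-0.02,1],
    [0,0,0,0,0,0,1],
    [0,0,0,0,0,0,1],
    [0,0,0,0,0,0,1],
    [0,0,0,0,0,0,1]
  ]
}}

```text
time: 8.65
ee_pos: [0.5835, -0.1829, 0.1648]
eef_rot: [0.905, 0.426, 0.003, -0.0]
ft_force: [-1.8, 0.6, 0.5]
width: 0.0031
```

```bash
python3 s.py .511 -.169; python3 look.py 5
```

```text
8.65 [ 0.5835 -0.1829  0.1648] tipz 0.1478 F [-1.77  0.57  0.51] M [ 0.007  0.079 -0.047] 0.003103570014272814
[[0.6371, 0.7708, 0.0058], [0.7708, -0.6371, 0.0038], [0.0066, 0.0021, -1.0]]
tool delta [-0.0355 -0.0648 -0.0004]
```

View pics/wrist5.png

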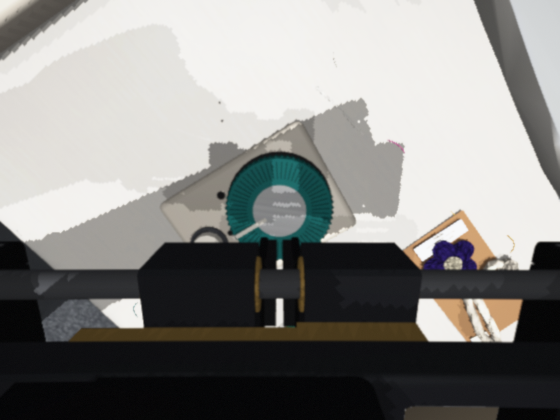

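View pics/z5.png

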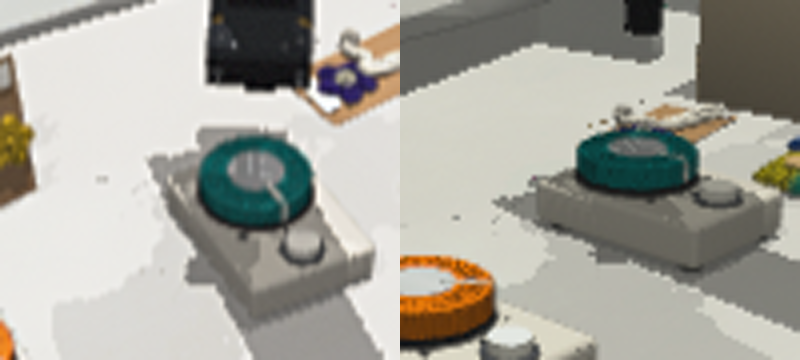

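The index line now points at the middle dot (wrist (230,233)) and the button (210,240). The dial stayed in the click after release. I'll re-measure the dimmer before pressing the button.

```bash
cat > m.py <<'E'
from h import *
import sys
t,bx0,bx1,by0,by1,dx0,dx1,dy0,dy1=[sys.argv[1]]+list(map(int,sys.argv[2:]))
f=dict(np.load(f"wrist{t}.npz"));P,dd=pts(f,np.ones((420,560),bool));P=P.reshape(420,560,3);z=P[...,2]
m=abs(z-.0605)<.003;w=np.zeros_like(m);w[dy0:dy1,dx0:dx1]=1;v,u=np.nonzero(m&w);Q=P[v,u,:2];c0=np.array([.5847,-.1814])
for it in range(3):
    a=np.degrees(np.arctan2(*(Q-c0).T[::-1]));r=np.hypot(*(Q-c0).T);E=[]
    for b in range(-180,180,4):
        k=(a>=b)&(a<b+4)
        if k.any() and .038<r[k].max()<.05:E.append(Q[k][r[k].argmax()])
    c0,R=fit(np.array(E));print("dial",len(E),c0.round(4),R.round(4))
w[:]=0;w[by0:by1,bx0:bx1]=1
m=(abs(z-.05)<.003)&w;v,u=np.nonzero(m);B=P[v,u,:2];print("btn mean",B.mean(0),len(B),"circ",cv2.minEnclosingCircle(B.astype(np.float32)))
E
python3 m.py 5 188 230 225 243 215 340 150 243
python3 - <<'E'
from h import *
f=dict(np.load("wrist5.npz"));cv2.imwrite("pics/wz5.png",cv2.resize(f["im"][140:260,160:360],None,fx=4,fy=4,interpolation=cv2.INTER_CUBIC))
c=np.array([.5847,-.1814])
for n,px,h in(("small?",(0,0),0),("mid",(231,233),.038),("large",(221,195),.038),("idx",(237,235),.061)):
    if h: q=ray(f,px,h)[:2]-c;print(n,np.degrees(np.arctan2(q[1],q[0])),np.hypot(*q))
E
```

```text
dial 69 [ 0.585  -0.1814] 0.0443
dial 69 [ 0.585  -0.1814] 0.0443
dial 69 [ 0.585  -0.1814] 0.0443
btn mean [ 0.51717428 -0.16347041] 157 circ ((0.5146102905273438, -0.16563628613948822), 0.011685328558087349)
mid 172.52631140142458 0.05192232380767098
large 131.49744689178513 0.05201327862778137
idx 171.29464517386262 0.041178262121376145
```

View pics/wz5.png

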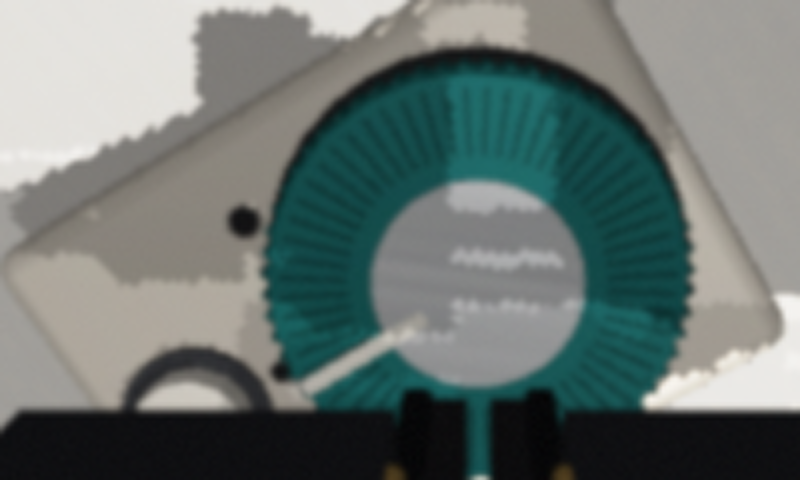

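The dimmer hasn't moved (dial centre (0.585, -0.1814)). The index line is at 171.3° and the middle dot at 172°, so the dial sits in the click. Moving above the button at about (0.5105, -0.1695).

>>> {"op": "send_rows", "data": {
  "steps": [
    [0,0,0,-0.009,-0.016,0,1],
    [0,0,0,-0.009,-0.016,0,1],
    [0,0,0,-0.009,-0.016,0,1],
    [0,0,0,-0.007,-0.013,0,1],
    [0,0,0,0,0,0,1],
    [0,0,0,0,0,0.02,1],
    [0,0,0,0,0,0.02,1],
    [0,0,0,0,0,0.02,1],
    [0,0,0,0,0,0,1],
    [0,0,0,0,0,0,1]
  ]
}}

```text
time: 9.8
ee_pos: [0.5152, -0.1697, 0.1012]
eef_rot: [0.905, 0.426, 0.003, -0.001]
ft_force: [0.9, 1.1, 1.0]
width: 0.0003
```

```bash
python3 s.py .5105 -.1695; python3 look.py 6
```

```text
9.8 [ 0.5152 -0.1697  0.1012] tipz 0.0842 F [0.94 1.08 1.01] M [-0.007 -0.009  0.027] 0.0003339455715554419
[[0.6366, 0.7712, 0.0054], [0.7712, -0.6366, 0.0037], [0.0063, 0.0018, -1.0]]
tool delta [-0.0028 -0.0037 -0.    ]
```

View pics/z6.png

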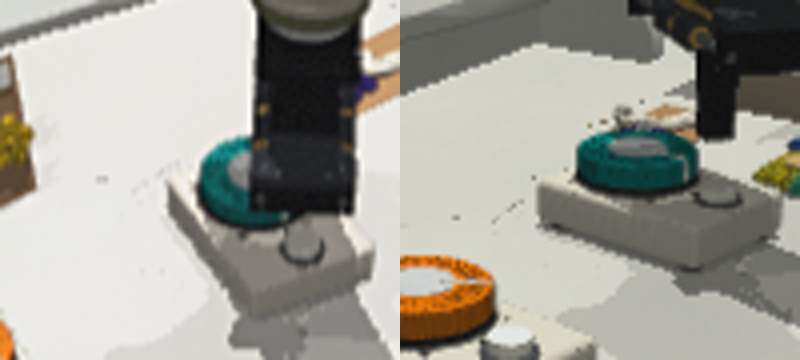

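The fingers sit above the button, 5 mm short in -x. I'll correct that, then go down to about 10 mm above it.

>>> {"op": "send_rows", "data": {
  "steps": [
    [0,0,0,-0.0028,-0.0038,0,1],
    [0,0,0,0,0,0,1],
    [0,0,0,0,0,0,1],
    [0,0,0,0,0,0.01,1],
    [0,0,0,0,0,0.01,1],
    [0,0,0,0,0,0.004,1],
    [0,0,0,0,0,0,1],
    [0,0,0,0,0,0,1],
    [0,0,0,0,0,0,1],
    [0,0,0,0,0,0,1]
  ]
}}

```text
time: 10.95
ee_pos: [0.5112, -0.1696, 0.0772]
eef_rot: [0.905, 0.426, 0.005, 0.0]
ft_force: [-0.5, 0.8, 0.5]
width: 0.0004
```

```bash
python3 s.py .5105 -.1695; python3 look.py 7
```

```text
10.95 [ 0.5112 -0.1696  0.0772] tipz 0.0602 F [-0.52  0.76  0.52] M [-0.012  0.073 -0.015] 0.0003750212407638998
[[0.6366, 0.7711, 0.0088], [0.7711, -0.6366, 0.0031], [0.008, 0.0048, -1.0]]
tool delta [-0.0004 -0.0006 -0.    ]
```

View pics/z7.png

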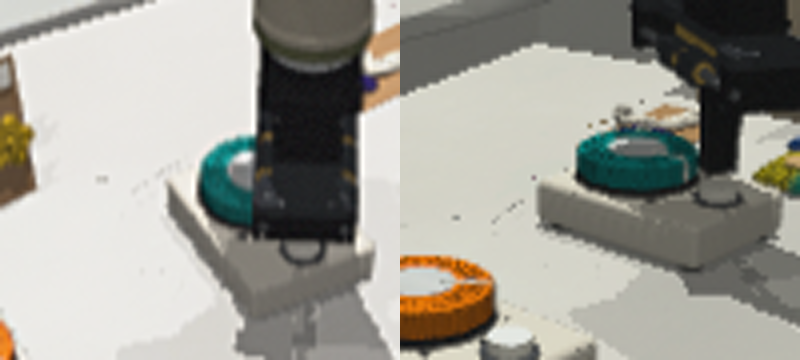

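View pics/wrist7.png

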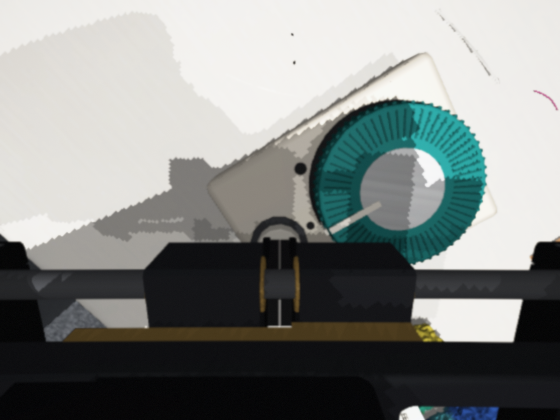

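The fingers are aligned over the button and clear of the dial. The index line is still at the middle dot (wrist (311,226)). Pressing.

>>> {"op": "send_rows", "data": {
  "steps": [
    [0,0,0,0,0,0.005,1],
    [0,0,0,0,0,0.003,1],
    [0,0,0,0,0,0,1],
    [0,0,0,0,0,0.0015,1],
    [0,0,0,0,0,0.0015,1],
    [0,0,0,0,0,0.0015,1],
    [0,0,0,0,0,0.0015,1],
    [0,0,0,0,0,0.0015,1],
    [0,0,0,0,0,0.001,1],
    [0,0,0,0,0,0.001,1]
  ]
}}

```text
time: 12.1
ee_pos: [0.5116, -0.1697, 0.0623]
eef_rot: [0.905, 0.426, 0.005, 0.0]
ft_force: [-7.2, 1.2, 15.7]
width: 0.0005
```

```bash
python3 s.py .5105 -.1695
```

```text
12.1 [ 0.5116 -0.1697  0.0623] tipz 0.0453 F [-7.24  1.22 15.65] M [0.421 1.701 0.023] 0.0005041579553245394
[[0.6369, 0.7709, 0.0094], [0.7709, -0.637, 0.0039], [0.009, 0.0048, -0.9999]]
tool delta [-0.0006 -0.001  -0.    ]
```

Bottomed out: tip at 0.0453 m with 15.7 N, well above the 5.6 N needed. Now lifting away.

>>> {"op": "send_rows", "data": {
  "steps": [
    [0,0,0,0,0,-0.001,1],
    [0,0,0,0,0,-0.003,1],
    [0,0,0,0,0,-0.005,1],
    [0,0,0,0,0,-0.015,1],
    [0,0,0,0,0,-0.03,1],
    [0,0,0,-0.02,0,-0.03,1],
    [0,0,0,-0.03,0,-0.03,1],
    [0,0,0,-0.03,0,-0.02,1],
    [0,0,0,0,0,0,1],
    [0,0,0,0,0,0,1]
  ]
}}

```text
time: 13.1
ee_pos: [0.4578, -0.2332, 0.2013]
eef_rot: [0.904, 0.427, 0.005, 0.001]
ft_force: [0.7, 0.7, -1.1]
width: 0.0007
```

```bash
python3 s.py; python3 look.py 8; python3 - <<'E'
from bench import *
import cv2
cv2.imwrite("pics/scene8.png",camera("scene")[0])
E
```

```text
13.1 [ 0.4578 -0.2332  0.2013] tipz 0.1843 F [ 0.72  0.68 -1.07] M [0.048 0.062 0.013] 0.0006594555201343909
[[0.6355, 0.7721, 0.0096], [0.7721, -0.6355, 0.0034], [0.0087, 0.0053, -0.9999]]
```

View pics/wrist8.png

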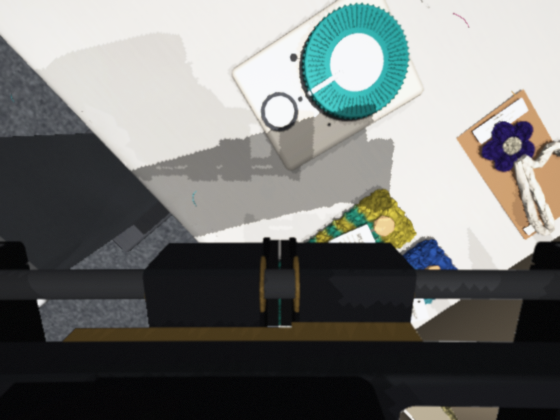

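View pics/scene8.png

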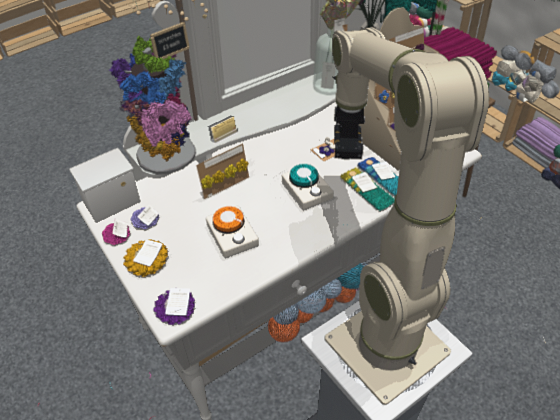

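View pics/z8.png

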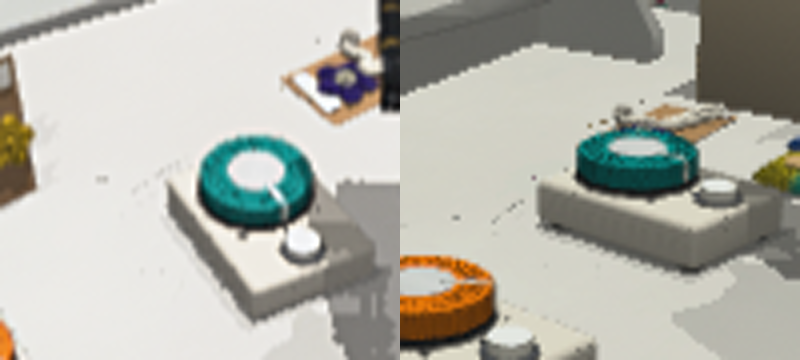

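The wrist view shows the index line at the middle dot, and the button is out again. Last checks: the dimmer poses, and whether anything in the scene brightened.

```bash
python3 m.py 8 258 300 90 132 295 415 0 125; python3 - <<'E'
from h import *
a=np.load("scene0.npz")["im"].astype(int);b=cv2.imread("pics/scene8.png").astype(int)
d=np.abs(b-a).max(2);d=(d>40).astype(np.uint8)
k,l,s,c=cv2.connectedComponentsWithStats(d)
for i in range(1,k):
    if s[i,4]>12:print(s[i],(b-a)[l==i].mean(0).round())
f=dict(np.load("wrist8.npz"));c=np.array([.585,-.1814])
for n,px,h in(("mid",(301,99),.038),("small",(329,124),.038),("idx",(312,94),.061)):
    q=ray(f,px,h)[:2]-c;print(n,np.degrees(np.arctan2(q[1],q[0])).round(1),np.hypot(*q).round(4))
cv2.imwrite("pics/cmp.png",np.vstack([cv2.resize(x[0:210,60:360].astype(np.uint8),(750,300)) if 0 else cv2.resize(x[0:150,60:360].astype(np.uint8),(600,300),interpolation=cv2.INTER_CUBIC) for x in(a,b)]))
E
```

```text
dial 90 [ 0.5845 -0.1817] 0.0447
dial 90 [ 0.5845 -0.1817] 0.0447
dial 90 [ 0.5845 -0.1817] 0.0447
btn mean [ 0.51035881 -0.17065895] 688 circ ((0.5104323029518127, -0.1706700325012207), 0.013433187268674374)
[  212    10   277   215 17746] [23. 21. 12.]
[ 334   65   55   95 2219] [-77. -85. -87.]
[334  67   4   9  19] [50. 46. 36.]
[351  72   8   5  20] [43. 38. 43.]
[438 105  23  18 113] [-55. -50. -49.]
[483 105   6   7  21] [32. 27. 15.]
[468 110  13  20  88] [  2. -15. -33.]
[387 126  11  21  68] [40. 50. 59.]
[ 311  173   49   72 1742] [-80. -80. -80.]
[341 173   6   5  21] [-13. -50. -55.]
[307 176   5   9  23] [ 58.  56. 108.]
[ 221  178  106   85 2918] [72. 72. 72.]
[431 199   6  17  59] [-35. -41. -44.]
[393 209  62  41 801] [-56. -59. -63.]
[451 218   4   9  21] [21. 38. 48.]
[417 238   3  22  23] [45. 56. 61.]
[435 252  15  44 206] [-46. -56. -61.]
[360 263  33  16 173] [ 7. 12. 18.]
[395 271  48  30 483] [-47. -55. -58.]
[365 276  16   8  62] [-39. -37. -42.]
[383 279  19  43 281] [43. 45. 49.]
[358 301   2   8  13] [62. 53. 49.]
[342 311   8   9  23] [62. 62. 62.]
[407 310   4   9  27] [-39. -45. -47.]
[417 310  19  13  83] [-78. -78. -78.]
[344 321  13  24  82] [-1. -1. -0.]
[402 322  12  13  45] [61. 70. 75.]
mid 172.6 0.0522
small -148.4 0.053
idx 175.3 0.0444
```

View pics/cmp.png

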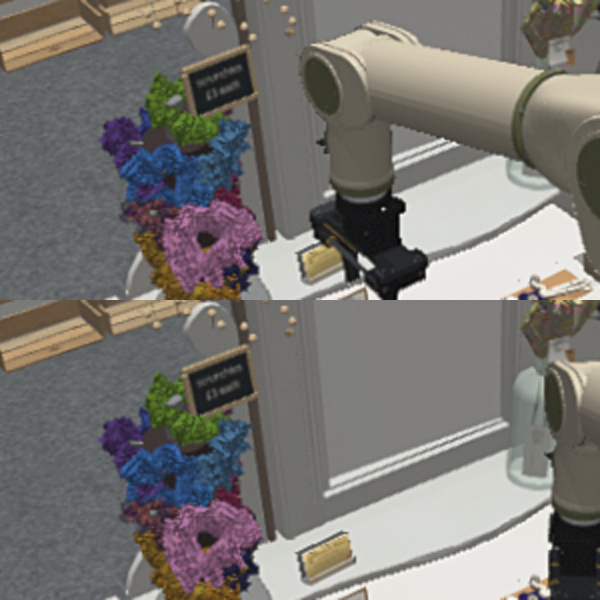

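The lights show no rendered change, only arm and shadow differences. The press itself is clear from depth and force, and a second press could toggle it off again. Handing in.

```bash
python3 - <<'E'
from bench import *
print(close_job(), read_state()["time"])
E
```

```text
the job is handed in; nothing more can be done
the job is handed in; nothing more can be done
```

I turned the teal dial one click clockwise to the middle dot, then pressed the same dimmer's cream button right down and took the hand away. The one thing I couldn't confirm is the display lights: no camera picture showed them come on. The job is handed in, at about 13 s on the clock.

- **Dial:** I pressed it with two fingertips at about 10 N, turned 40.7°, and lifted straight off. After letting go, the index line read 171° against 172° for the middle dot. After the button press it read 175° against 173°, a difference within my pixel-reading error.
- **Button:** the fingertips reached 45.3 mm height with 15.7 N of force. Fully down should be about 45 mm at 5.6 N, so it was bottomed. It had sprung back out when I looked again.
- **Teal dimmer:** it moved less than 1 mm (dial centre from (0.5847, -0.1814) to (0.5845, -0.1817)).
- **Everything else:** I touched neither the orange dimmer nor the crochet goods.
- **Disagreements:**
  - The scene and side cameras put the dial up to about 9 mm from where the wrist camera did. I went by the wrist camera, and first contact came at the expected 61 mm height.
  - While pressing, there was a sideways reading of 4–7 N, but the dimmer did not shift.

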